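# Pin the lamp head to the tester and run its lamp test

## Task

Take the pin with the yellow grip from the blue rack and push it down through the fork and the lamp head's lug until its collar is fully home on the fork; it goes stiffly at the end. Then press the green test button on the tester all the way down and let it come back up. Leave the other pins in the rack, and the wrench and screwdriver where they lie.

Things in the scene. Friction and masses are not known exactly. Their poses are not given: they have to be found in the camera images.
- pin: Steel pin with yellow grip, about 60 g. Upright from the top: yellow cylinder 16 mm across, 28 mm tall; collar 26 mm across, 5 mm thick; shank 12 mm across, 45 mm long, its last 8 mm tapering to 6 mm. Origin: centre of the collar's underside, z up along the pin: grip's foot at +5, its top at +33, tip at -45 mm. Starts upright in a rack hole, collar on the rack's top.
- rack: Blue block, fixed, 70 x 160 x 50 mm (x, y, z), three 15 mm through holes in its top in a row along its y, at y = -50, 0 and +50 mm. Origin: centre of its underside. The yellow pin may stand in any hole, the other two pins in the others.
- pin_thin: Bystander pin with a red grip, same grip and collar, shank 8 mm diameter, 30 mm long. Origin: centre of the collar's underside. Stays in the rack.
- pin_short: Bystander pin with a white grip, same grip and collar, shank 12 mm diameter, 22 mm long. Origin: centre of the collar's underside. Stays in the rack.
- tester: Fixed instrument. Origin: on the bench under the fork's hole axis. Dark cabinet, sloping ends: x -103 to 103, y -238 to -72 mm, top at z 130. From it a fork of two flat aluminium ears, 40 mm wide, reaches to y +20 mm: lower ear z 55 to 65, upper z 81 to 91 mm, each with an upright 15 mm hole at x = y = 0, chamfered 2 mm.
- fork_top (a point): Centre of the hole at the upper ear's top face, z 91 mm; axes as the tester's. The pin's origin is here when home. Two sprung balls in the lower ear grip the shank: let go, the pin stops about 7 to 11 mm proud; from there it must be pushed down, with about 3 to 12 N.
- lamp (a point): Centre of the top (z 90 mm) of the lamp head, a silver vented box 150 x 120 mm, 150 mm from the fork's axis on the tester's +y side, turned about that axis by up to 0.25 rad; swings stiffly. Its white lug, 36 mm wide, lies between the ears (z 67 to 79 mm); its 15 mm hole is always in line with theirs.
- test_button_top (a point): Centre of the top of the green push button (28 mm diameter, in a black ring of 44 mm) on the cabinet's top, at x 0, y -155 mm in the tester's frame, about 152 mm above the bench; moves down with the button.
- test_button (a joint): Travel of the green button downwards, m: 0 up, 0.006 fully down; a spring returns it, about 5 N at the bottom.
- wrench: Bystander: steel wrench lying on the bench on the robot's side of the fork. Origin: near its middle, underside.
- screwdriver: Bystander: screwdriver lying on the bench on the robot's side of the rack. Origin: near its middle, underside.
Things that resemble listed ones, but are neither listed nor needed, are in the scene too. What is shaped like the pin but purple is not meant.

How it is judged:
On the way, in this order (a step that is already met when the one before it is completed fails the run):
1. the yellow-gripped pin is pushed home through fork and lug, its collar on the upper ear (z of pin in the frame of fork_top between -0.003 and 0.003 m and horizontal distance between pin and fork_top below 0.004 m and angle between the z axis of pin and the z axis of tester, either way round below 0.1 rad), for 0.2 s.
2. then the green button is pressed all the way down (value of joint test_button above 0.005 m), for 0.05 s.
At the end, for the whole second after the job is handed in: The yellow-gripped pin is at rest in the fork: collar within 3 mm of the upper ear's top, within 4 mm of the hole's centre and 0.1 rad of its axis; the green button, pressed at least 5 mm after that, is up again (within 1.5 mm); the other pins are within 20 mm of their starts (all of step 1 and value of joint test_button below 0.0015 m and linear speed of pin below 0.02 m/s and distance of each of pin_thin, pin_short from where it was at the start of the episode below 0.02 m); the robot touches nothing.
It fails at once if another pin is pulled out of the rack (moved over 20 mm) (not (distance of pin_thin from where it was at the start of the episode below 0.02 m) or not (distance of pin_short from where it was at the start of the episode below 0.02 m)).
It fails at once if the wrench or screwdriver is knocked about (moved over 40 mm) (distance of any of wrench, screwdriver from where it was at the start of the episode above 0.04 m).
It also fails if it takes over 50 s, if anything falls off the work surface, if the arm or the gripper's body presses on something with over 40 N, if the wrist force passes 120 N, or if a joint passes its speed limit or range.

## Robot

A 7-joint arm with a two-finger parallel gripper is mounted at the origin on the work surface. World frame = base frame: x ahead of the robot, y to its left, z up, the work surface at z = 0. Lengths are in m, angles in rad, forces in N, time in s.
With the tool pointing down it reaches from about 0.425 to 0.95 m from the base axis. Payload 4.7 kg.
Tool frame: the origin (TCP) lies between the finger pads; the fingertips stand 25 mm ahead of it and the grasp point (between the pads) lies 6 mm ahead of it; z points along the fingers, y is the line along which they close (so a half turn about z gives the same grasp; the last joint's range is limited). The gripper opens to 85 mm and grips with 20 to 120 N. Pads are 22 mm wide; open, the fingers measure 114 mm over their backs; the gripper's body (76 mm by 85 mm) begins 54 mm behind the grasp point. The pads swing forward as they close: fully open they stand 13 mm farther back than shut.
Start: joints at [-1.173, 0.469, -0.049, 1.532, 0.024, 1.141, -0.082], TCP at [0.279, 0.614, 0.256] pointing down, gripper open.
Joint ranges: [-2.59, 2.59], [-0.33, 1.99], [-1.39, 1.29], [0.1, 2.45], [-1.04, 4.18], [0.21, 1.99], [-2.66, 2.66]. Speed limits (rad/s): [2.57, 2.57, 3.14, 3.14, 3.14, 3.14, 3.14].

## Interface

Orientations are given as a 3x3 rotation matrix whose columns are the frame's x, y, z axes.
In Python, from rig import * gives the robot as it stands. Calls block until the motion is done:
- movep(position, orientation): joint-space move of the TCP to a pose.
- move_l(position, attitude=None, feed=0.15, until_force=None): straight line of the TCP; attitude=None keeps the orientation; feed is the mean speed in m/s. With until_force (N) it stops when the force on the tool has changed by that much, and returns True; else False.
- move_joints(angles): joint-space move.
- command_gripper(opening, newtons=None): finger opening in m; newtons is the grip in N (None keeps the last); returns when the fingers have stopped.
- sleep(seconds).
- inverse_kinematics(position, orientation): joint angles nearest the present ones, or None.
- sense(): the state.
- camera(name): name is "scene" or "top" or "wrist"; returns (picture, depth): 480x640x3 uint8, red, green, blue; 480x640 float32, m along the optical axis (not along the pixel's ray), 0 where there is no reading.
- camera_params(name): a dict with "K" (3x3 intrinsics, pixels), "dist" ([k1, k2, p1, p2, k3] as OpenCV has them; the pictures are not rectified), "position" and "rotation" of the camera in the world; the wrist camera has in their place "tool_from_camera" (4x4, takes a point from camera to tool coordinates, whose origin is the TCP and whose axes are the flange's). Camera axes: x right, y down, z forward; pixel columns grow to the right and rows downward; lengths in m; the calibration is good to about 2 mm. A picture is of the moment at which its call begins: read the wrist's pose just before it. camera_params takes no time and is no camera call.
A pose or a line that the arm cannot do raises Unreachable and nothing moves.
- finish_job(): hands the job in; it is judged then, once.
The state is a dict: "time_s": time; "joint_pos": joint angles; "qd": joint speeds; "joint_efforts": joint torques, N m; "position": TCP position; "tcp_rot": TCP orientation; "wrist_force": force on the tool from outside, world axes, zero at the start; "ft_torque": the same for the moment, N m; "finger_gap": finger opening in m; "gripper_force": force on a finger pad.
Only numpy, scipy, OpenCV 4.12 (cv2) and the standard library are available. Lean on these libraries where they do the work, as an engineer would, in place of code of your own. Each camera call takes 0.05 s, during which the arm holds its last target. There are 200 camera calls.

## Working session

There is one attempt and no reset: what is moved stays moved. The work goes in short steps, each a Python script; the robot and the scene stay as the last script left them, time stands still between calls to the robot, and variables do not carry over. Pictures are saved under pics/ and viewed, at most 10 in all, crops included, and the job is handed in when it is done.

```bash
mkdir -p pics; ls; python3 - <<'E'
from rig import *
import cv2,numpy as np,pickle
d={}
for n in("top","scene"):
    p,z=camera(n);d[n]=(p,z,camera_params(n));cv2.imwrite(f"pics/{n}0.png",p[...,::-1])
    print(n,d[n][2])
print(camera_params("wrist"))
pickle.dump(d,open("d0.pkl","wb"));s=sense();print(s["time_s"],s["position"],s["tcp_rot"],s["finger_gap"])
E
```

```text
pics
top {'K': array([[482.82608097,   0.        , 315.52099945],
       [  0.        , 482.82608097, 244.70988348],
       [  0.        ,   0.        ,   1.        ]]), 'dist': array([-0.098922,  0.      ,  0.      ,  0.      ,  0.      ]), 'position': array([ 0.37558047, -0.02832975,  0.9040134 ]), 'rotation': array([[ 0.02441285, -0.98743934,  0.15610113],
       [-0.99958137, -0.02168525,  0.01915276],
       [-0.01552709, -0.15650336, -0.98755537]])}
scene {'K': array([[526.58069995,   0.        , 332.34774372],
       [  0.        , 526.58069995, 242.04666547],
       [  0.        ,   0.        ,   1.        ]]), 'dist': array([0.0087009, 0.       , 0.       , 0.       , 0.       ]), 'position': array([ 0.86270087, -0.45032653,  0.95317926]), 'rotation': array([[ 0.78763018,  0.50200112, -0.3572584 ],
       [ 0.61607995, -0.65027793,  0.44450434],
       [-0.00917558, -0.57020477, -0.82145135]])}
{'K': array([[368.89475192,   0.        , 321.22272612],
       [  0.        , 368.89475192, 242.6967769 ],
       [  0.        ,   0.        ,   1.        ]]), 'dist': array([-0.01576382,  0.        ,  0.        ,  0.        ,  0.        ]), 'tool_from_camera': array([[ 3.80351377e-04, -9.54939844e-01, -2.96799174e-01,
         7.55319153e-02],
       [ 9.99999918e-01,  4.05014009e-04, -2.16060892e-05,
        -8.87808608e-04],
       [ 1.40840339e-04, -2.96799141e-01,  9.54939920e-01,
        -1.18209946e-01],
       [ 0.00000000e+00,  0.00000000e+00,  0.00000000e+00,
         1.00000000e+00]])}
0.1 [0.27920761 0.6140296  0.25535145] [[-9.10309918e-01  4.13926842e-01 -6.49909797e-04]
 [ 4.13927344e-01  9.10308458e-01 -1.63231767e-03]
 [-8.40417161e-05 -1.75493040e-03 -9.99998457e-01]] 0.08540617601359793
```

View pics/top0.png

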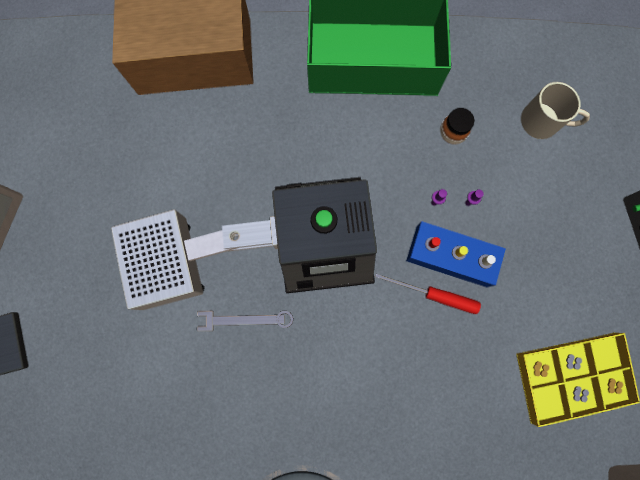

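View pics/scene0.png

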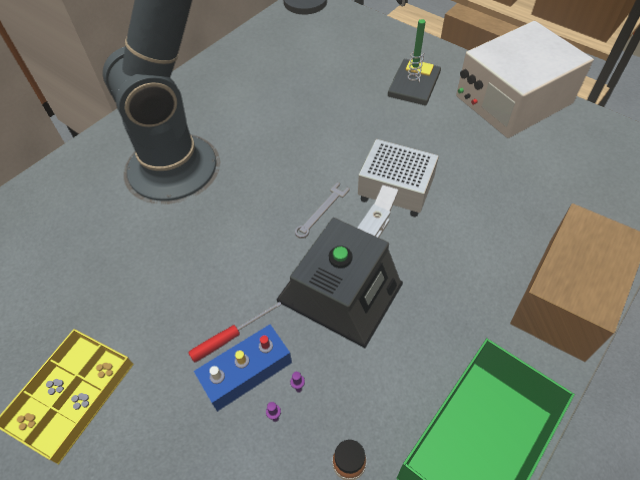

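The top view (mirrored by the scene view) shows three yellow candidates:
- The grip in the rack's middle hole, top (461,252) and scene (240,357). It stands in the blue rack between red (434,243) and white (488,261), so it fits.
- The yellow tray at top (580,380), which is not a pin.
- The two purple pins at (440,197) and (475,197), which are excluded.

The fork hole is at about (235,236) and the button at (324,218).

```bash
cat >h.py <<'E'
import numpy as np,cv2
def rays(cp,uv,R,):
    q=cv2.undistortPoints(np.array(uv,float).reshape(-1,1,2),cp["K"],cp["dist"]).reshape(-1,2)
    return np.c_[q,np.ones(len(q))]@R.T          # depth-scaled rays, world
def wristpose(cp,s):
    T=cp["tool_from_camera"];R=s["tcp_rot"];return R@T[:3,3]+s["position"],R@T[:3,:3]
def plane(cp,uv,z,pos=None,R=None):
    pos=cp["position"] if pos is None else pos;R=cp["rotation"] if R is None else R
    d=rays(cp,uv,R);return pos+d*((z-pos[2])/d[:,2])[:,None]
def cloud(cp,mask,depth,pos=None,R=None):
    pos=cp["position"] if pos is None else pos;R=cp["rotation"] if R is None else R
    v,u=np.nonzero(mask&(depth>0));return pos+rays(cp,np.c_[u,v],R)*depth[v,u][:,None]
def hsv(p):return cv2.cvtColor(p,cv2.COLOR_RGB2HSV)
def box(m,u0,u1,v0,v1):
    o=np.zeros_like(m);o[v0:v1,u0:u1]=m[v0:v1,u0:u1];return o
def col(p,name):
    h=hsv(p);H,S,V=h[...,0],h[...,1],h[...,2]
    return {"yellow":(H>20)&(H<36)&(S>130)&(V>90),"green":(H>45)&(H<75)&(S>120)&(V>90),"red":((H<8)|(H>172))&(S>150)&(V>70),
     "white":(S<60)&(V>150),"blue":(H>105)&(H<125)&(S>130)&(V>60)}[name]
E
python3 - <<'E'
import pickle;from h import *
d=pickle.load(open("d0.pkl","rb"))
W={"top":[("yellow",445,478,235,268),("green",305,345,200,235),("red",420,447,230,255),("white",475,500,248,272)],
   "scene":[("yellow",225,258,340,370),("green",320,360,240,270),("red",252,280,330,352),("white",200,228,360,385)]}
for n in W:
    p,z,cp=d[n]
    for c,*b in W[n]:
        P=cloud(cp,box(col(p,c),*b),z);zt=np.percentile(P[:,2],95);T=P[P[:,2]>zt-.004]
        print(n,c,len(P),"ztop",zt.round(4),"c",T[:,:2].mean(0).round(4))
p,z,cp=d["top"]
print("hole",plane(cp,[[235,236]],.091))
# lamp top extent
P=cloud(cp,box(np.ones(z.shape,bool),100,215,195,320),z);P=P[abs(P[:,2]-.09)<.006]
print("lamp",len(P),cv2.minAreaRect(P[:,:2].astype(np.float32)*1000))
P=cloud(cp,box(col(p,"blue"),395,520,215,295),z);P=P[abs(P[:,2]-.05)<.005]
print("rack",len(P),cv2.minAreaRect(P[:,:2].astype(np.float32)*1000))
P=cloud(cp,box(np.ones(z.shape,bool),265,385,170,290),z);P=P[abs(P[:,2]-.13)<.005]
print("cab",len(P),cv2.minAreaRect(P[:,:2].astype(np.float32)*1000))
a=cv2.resize(d["top"][0][200:280,400:510],None,fx=5,fy=5,interpolation=2);b=cv2.resize(d["top"][0][200:280,190:290],None,fx=2.0,fy=5)
b=cv2.resize(d["top"][0][205:265,200:280],(550,412),interpolation=2);b=b[:400]
cv2.imwrite("pics/crop.png",np.hstack([a[:,75:475],b[:,:400]])[...,::-1])
E
```

```text
top yellow 75 ztop 0.0847 c [ 0.5014 -0.2674]
top green 220 ztop 0.1544 c [ 0.5381 -0.0256]
top red 69 ztop 0.0859 c [ 0.5157 -0.2194]
top white 92 ztop 0.0849 c [ 0.4871 -0.3151]
scene yellow 63 ztop 0.0853 c [ 0.5039 -0.2686]
scene green 146 ztop 0.1543 c [ 0.5399 -0.027 ]
scene red 54 ztop 0.0857 c [ 0.5179 -0.2209]
scene white 117 ztop 0.0851 c [ 0.4884 -0.3162]
hole [[0.51620953 0.12623312 0.091     ]]
lamp 5772 ((474.06793212890625, 271.408447265625), (151.01461791992188, 121.55840301513672), 16.361934661865234)
rack 2884 ((501.81982421875, -268.17498779296875), (160.42347717285156, 71.66043090820312), 72.58026885986328)
cab 6707 ((538.8377685546875, -25.49468231201172), (126.63121795654297, 160.3203887939453), 7.972287654876709)
```

View pics/crop.png

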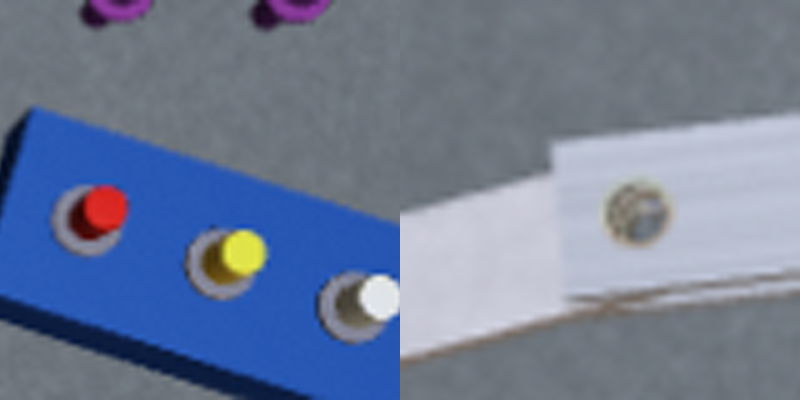

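The crop confirms it. Left: red, yellow and white grips in the rack, with the yellow one (crop (240,255)) in the middle hole and the purple pins outside the rack. Right: the empty fork hole (638,213). Measured sizes match the ones given: pin row pitch 50 mm, lamp 151x121, rack 160x72, button to hole 154 mm. Next come wrist views over both places.

```bash
cat >>h.py <<'E'
def down(y):
    y=np.array([y[0],y[1],0.])/np.hypot(y[0],y[1]);z=np.array([0,0,-1.]);return np.c_[np.cross(y,z),y,z]
RX=np.array([.957,-.29]);TX=np.array([.990,.143])
E
python3 - <<'E'
from rig import *;from h import *;import pickle
def choose(pos,y):
    for s in(1,-1):
        q=inverse_kinematics(pos,down(s*y));print(s,None if q is None else np.round(q,2))
choose([.516,.126,.22],TX);choose([.502,-.268,.22],RX)
s=sense();move_l(s["position"]+[0,0,.05])
best=None
for sg in(1,-1):
    q=inverse_kinematics([.502,-.268,.22],down(sg*RX));f=inverse_kinematics([.516,.126,.22],down(sg*TX))
    if q is not None and f is not None:
        c=np.abs(np.array(f)-s["joint_pos"]).max()
        if best is None or c<best[0]:best=(c,sg)
sg=best[1];print("sign",sg);d={}
for n,p,y in(("fork",[.516,.126,.22],TX),("pin",[.502,-.268,.22],RX)):
    movep(p,down(sg*y));sleep(.2);st=sense();im,z=camera("wrist");d[n]=(im,z,st)
    print(st["time_s"],st["position"])
    cv2.imwrite(f"pics/w_{n}.png",im[...,::-1])
d["cp"]=camera_params("wrist");d["sg"]=sg;pickle.dump(d,open("d1.pkl","wb"))
a=np.hstack([cv2.resize(d[k][0],(400,300),interpolation=cv2.INTER_AREA) for k in("fork","pin")]);cv2.imwrite("pics/w.png",a[...,::-1])
E
```

```text
1 [-0.64  0.28  0.39  1.93 -0.13  0.95 -0.05]
-1 [ 0.55  0.53 -1.17  1.87  0.55  1.11  2.46]
1 [-0.29  0.46  0.95  1.87 -0.43  1.03  0.55]
-1 [-0.38  0.54  1.12  1.87 -0.55  1.08 -2.48]
sign 1
2.7583 [0.51600543 0.12686556 0.21999889]
4.475 [ 0.5026547  -0.26667219  0.2199234 ]
```

View pics/w.png

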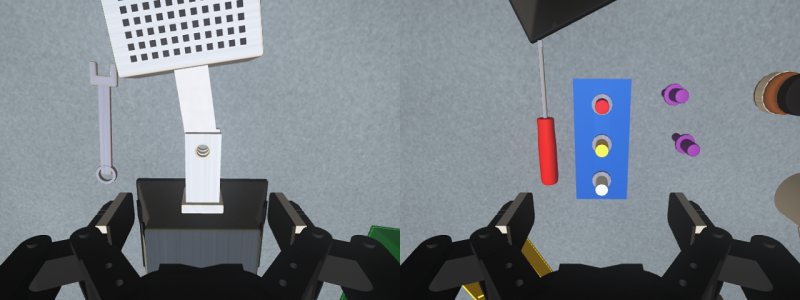

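The wrist view over the fork (left) puts the hole at (203,151), or (325,241) full size. The view over the rack (right) puts the yellow grip at (602,149), or (323,238) full size. Both are near the image centre, as they should be.

```bash
python3 - <<'E'
from h import *;import pickle
d=pickle.load(open("d1.pkl","rb"));cp=d["cp"]
im,z,s=d["pin"];pos,R=wristpose(cp,s)
for c,b in(("yellow",(300,345,215,265)),("red",(300,345,150,190))):
    m=box(col(im,c),*b);P=cloud(cp,m,z,pos,R);zt=np.percentile(P[:,2],95)
    v,u=np.nonzero(m&(np.ones_like(z)>0));uv=np.c_[u,v]
    Q=plane(cp,uv,.083,pos,R);T=P[P[:,2]>zt-.003]
    print(c,len(P),zt,T[:,:2].mean(0).round(4),"plane rect c",((Q.max(0)+Q.min(0))/2).round(4),"span",np.ptp(Q,0).round(4))
im,z,s=d["fork"];pos,R=wristpose(cp,s)
g=cv2.resize(cv2.cvtColor(im[215:270,295:355],cv2.COLOR_RGB2GRAY),None,fx=10,fy=10,interpolation=2)
c=cv2.HoughCircles(g,cv2.HOUGH_GRADIENT,1.5,100,param1=80,param2=30,minRadius=60,maxRadius=180);print(c)
m=(g<150).astype(np.uint8)
for k in cv2.findContours(m,cv2.RETR_EXTERNAL,2)[0]:
    if 5000<cv2.contourArea(k)<120000:
        (x,y),r=cv2.minEnclosingCircle(k);uv=[[295+x/10-.45,215+y/10-.45]];print("blob",uv,r/10,plane(cp,uv,.091,pos,R).round(4))
if c is not None:
    for x,y,r in c[0]:
        uv=[[295+x/10-.45,215+y/10-.45]];print(uv,r/10,plane(cp,uv,.091,pos,R).round(4))
bb=box(np.ones(z.shape,bool),300,350,215,320);P=cloud(cp,bb,z,pos,R);print("ear z",np.median(P[:,2]))
cv2.imwrite("pics/hole.png",np.hstack([cv2.resize(im[215:270,295:355],(440,400)),cv2.resize(d["pin"][0][215:265,300:345],(360,400))])[...,::-1])
E
```

```text
yellow 326 0.0845581807322426 [ 0.5031 -0.2695] plane rect c [ 0.5031 -0.2697  0.083 ] span [0.0147 0.0147 0.    ]
red 393 0.08468807166101826 [ 0.5175 -0.2219] plane rect c [ 0.5174 -0.2219  0.083 ] span [0.0147 0.015  0.    ]
[[[299.25     252.75     111.      ]
  [285.75     137.25     120.899994]]]
[[np.float32(324.47498), np.float32(239.825)]] 11.1 [[0.5184 0.1274 0.091 ]]
[[np.float32(323.125), np.float32(228.27501)]] 12.089999 [[0.5163 0.1355 0.091 ]]
ear z 0.09152015354628523
```

View pics/hole.png

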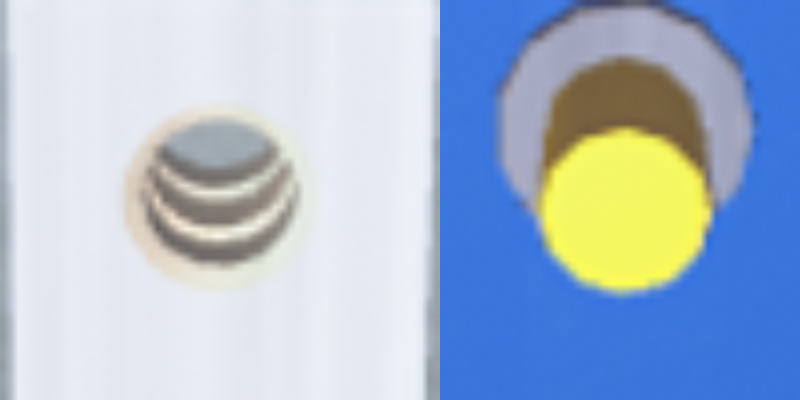

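The left crop shows the chamfer ring centred at (216,198), i.e. pixel (324.0,241.7), which gives the hole at about (0.518,0.126). The yellow disc is round and 14.7 mm across, with its top at about 84 mm, so its position (0.503,-0.270) is sound. Grasping now.

```bash
python3 - <<'E'
from rig import *;from h import *;import pickle
d=pickle.load(open("d1.pkl","rb"));cp=d["cp"];im,z,s=d["fork"]
H=plane(cp,[[323.6,241.3]],.091,*wristpose(cp,s))[0];print("hole",H)
R=down(RX);p=np.array([.5031,-.2697,0])
command_gripper(.05,60)
def pr(t):
    s=sense();print(t,round(s["time_s"],2),s["position"].round(4),s["finger_gap"].round(4),np.round(s["wrist_force"],1),np.round(s["gripper_force"],1))
move_l(p+[0,0,.12],R,feed=.12);sleep(.3);pr("above")
print(move_l(p+[0,0,.082],R,feed=.06,until_force=8));sleep(.2);pr("at")
command_gripper(0.0,60);pr("grip")
s=sense();move_l(s["position"]+[0,0,.075],feed=.12);sleep(.2);pr("up")
st=sense();im,z=camera("wrist");cv2.imwrite("pics/held.png",im[...,::-1]);np.save("hole.npy",H)
E
```

```text
hole [0.51796569 0.12620604 0.091     ]Traceback (most recent call last):
  File "<stdin>", line 8, in <module>
  File "<stdin>", line 7, in pr
AttributeError: 'float' object has no attribute 'round'
```

```bash
cat >>h.py <<'E'
def pr(t,s):
    print(t,round(s["time_s"],2),np.round(s["position"],4),np.round(s["finger_gap"],4),np.round(s["wrist_force"],1),np.round(s["gripper_force"],1))
E
python3 - <<'E'
from rig import *;from h import *
H=np.array([.51797,.12621,.091]);np.save("hole.npy",H)
R=down(RX);p=np.array([.5031,-.2697,0])
pr("above",sense())
print(move_l(p+[0,0,.082],R,feed=.06,until_force=8));sleep(.2);pr("at",sense())
command_gripper(0.0,60);pr("grip",sense())
s=sense();move_l(s["position"]+[0,0,.19],feed=.15);sleep(.2);pr("up",sense())
im,z=camera("wrist");cv2.imwrite("pics/held.png",im[...,::-1])
E
```

```text
above 6.25 [ 0.5033 -0.2698  0.1205] 0.0503 [-1.1  0.6  0.1] 0.0
False
at 7.23 [ 0.5034 -0.2698  0.0824] 0.0498 [0.2 0.8 0.6] 0.0
grip 7.65 [ 0.5032 -0.2697  0.0823] 0.0138 [-1.4  0.4  2.1] 58.4
up 9.27 [ 0.503  -0.2696  0.2716] 0.0139 [ 0.  -0.8 -0.8] 58.4
```

View pics/held.png

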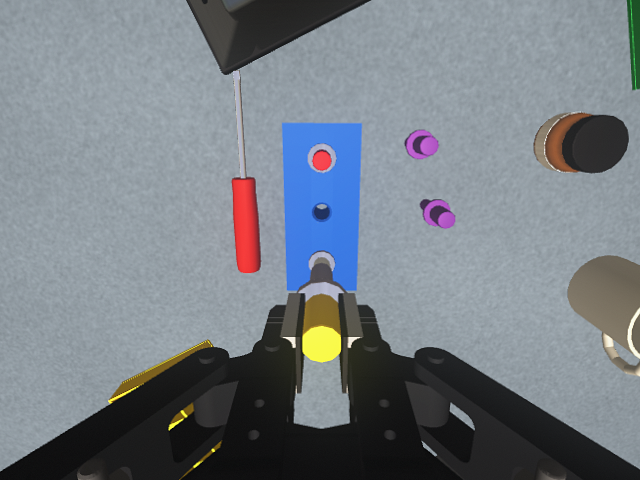

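The pin is held upright in the gripper, with the yellow top at (322,342). The middle hole (321,212) is empty, and the red (321,160) and white (321,265) pins are still in place. Next I carry it to the fork and insert it under force watch.

```bash
python3 - <<'E'
from rig import *;from h import *
H=np.load("hole.npy");cp=camera_params("wrist");R=down(TX)
movep([H[0],H[1],.27],R);sleep(.4);s=sense();im,z=camera("wrist");pos,Rc=wristpose(cp,s)
m=box(col(im,"yellow"),290,355,310,380);v,u=np.nonzero(m)
Q=plane(cp,np.c_[u,v],s["position"][2]+.0007,pos,Rc);Q=Q[Q[:,1]<Q[:,1].min()+.0155] if 0 else Q
V=hsv(im)[...,2];m2=m&(V>200);v,u=np.nonzero(m2);Q=plane(cp,np.c_[u,v],s["position"][2]+.0007,pos,Rc)
off=(Q.max(0)+Q.min(0))/2-s["position"];print("grip top off",off.round(4),"span",np.ptp(Q,0).round(4));pr("",s)
move_l([H[0],H[1],.175],R,feed=.15);sleep(.3);s=sense();pr("pre",s)
e=H[:2]-s["position"][:2];t=H[:2]+e
for zt in(.160,.145,.134):
    hit=move_l([*t,zt],R,feed=.05,until_force=8);sleep(.1);pr(f"{zt} {hit}",sense())
    if hit:break
E
```

```text
grip top off [ 0.0002 -0.0004  0.0007] span [0.0143 0.0149 0.    ]
 11.18 [0.5181 0.1258 0.27  ] 0.0137 [-0.1  0.7 -0.4] 58.5
pre 12.32 [0.5183 0.1263 0.1757] 0.014 [ 0.1  0.2 -0.4] 58.5
0.16 False 12.87 [0.5176 0.126  0.1599] 0.0142 [ 0.8  0.2 -0.4] 58.5
0.145 False 13.42 [0.5176 0.126  0.145 ] 0.0141 [-0.3  0.6 -1.2] 58.6
0.134 False 13.88 [0.5181 0.1262 0.1341] 0.014 [ 2.7 -0.1 -2. ] 58.5
```

Insertion is clean, with no significant side force. Pushing through the detent.

```bash
python3 - <<'E'
from rig import *;from h import *
H=np.load("hole.npy");R=down(TX)
hit=move_l([*H[:2],.119],R,feed=.02,until_force=30);pr(f"push {hit}",sense());sleep(.3);pr("hold",sense())
command_gripper(.04);sleep(.2);pr("open",sense())
p=sense()["position"];move_l([p[0],p[1],.20],R,feed=.15);sleep(.3)
s=sense();pr("up",s);im,z=camera("wrist");cp=camera_params("wrist");pos,Rc=wristpose(cp,s)
P=cloud(cp,box(col(im,"yellow"),250,400,150,350),z,pos,Rc);zt=np.percentile(P[:,2],95);T=P[P[:,2]>zt-.003]
print("pin top z",zt,"(home .124 + ~.0015 bias)",T.mean(0).round(4));cv2.imwrite("pics/home.png",im[...,::-1])
E
```

```text
push True 14.49 [0.5181 0.1263 0.1232] 0.0142 [-1.5 -0.5  5.9] 59.4
hold 14.79 [0.5181 0.1263 0.1233] 0.0142 [-1.4  0.4  6. ] 59.4
open 15.36 [0.5188 0.1265 0.1232] 0.0399 [0.3 0.3 1. ] 0.0
up 16.32 [0.5185 0.1263 0.1992] 0.0398 [-0.  -0.  -0.2] 0.0
pin top z 0.1254277755473895 (home .124 + ~.0015 bias) [0.5179 0.1265 0.1245]
```

View pics/home.png

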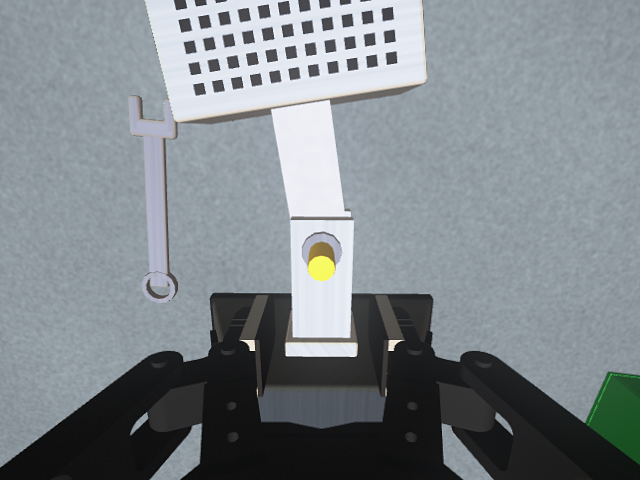

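The pin stands in the fork with its grip top at (321,268) and its collar flush on the ear. The push stopped on a 30 N force rise at TCP z 0.1232, exactly the home height, and the top height agrees. Next is the button at the tester's (0,-0.155), which works out to (0.540,-0.027) and matches both fixed-camera fixes.

```bash
python3 - <<'E'
from rig import *;from h import *
R=down(TX);B=np.array([.540,-.0268])
move_l([.518,.126,.225],R);command_gripper(0.0,40)
move_l([*B,.225],R,feed=.2);sleep(.3);pr("above",sense())
move_l([*B,.185],R,feed=.08);sleep(.2);pr("near",sense())
hit=move_l([*B,.164],R,feed=.02,until_force=15);pr(f"press {hit}",sense());sleep(.3);pr("hold",sense())
E
```

```text
above 18.38 [ 0.54   -0.0259  0.2249] -0.0002 [-0.1  0.4  0.3] 0.0
near 19.23 [ 0.5404 -0.0269  0.1855] -0.0 [ 0.1 -0.2  0.4] 0.0
press True 19.97 [ 0.5402 -0.0268  0.1711] 0.0003 [-1.8  0.7  6.8] 3.8
hold 20.27 [ 0.5401 -0.0268  0.1711] 0.0001 [-1.7 -0.2  7. ] 3.5
```

It bottomed out: a 15 N rise against a 5 N spring, at the predicted 0.171. Retreating and checking.

```bash
python3 - <<'E'
from rig import *;from h import *
R=down(TX);move_l([.540,-.0268,.25],R);sleep(.2);s=sense();pr("up",s)
movep([.45,.35,.30],R);sleep(.5);pr("clear",sense())
p,z=camera("top");cp=camera_params("top")
for c,b in(("green",(305,345,200,235)),("yellow",(215,265,205,260)),("red",(420,447,230,255)),("white",(475,500,248,272))):
    P=cloud(cp,box(col(p,c),*b),z)
    if len(P):
        zt=np.percentile(P[:,2],95);print(c,len(P),zt.round(4),P[P[:,2]>zt-.004].mean(0).round(4))
    else:print(c,"none")
E
```

```text
up 21.15 [ 0.5394 -0.0267  0.2489] 0.0002 [0.6 0.3 0.6] 0.0
clear 23.1 [0.4501 0.3499 0.3   ] 0.0001 [1.2 0.  0.2] 0.0
green 219 0.1542 [ 0.5383 -0.0254  0.1524]
yellow 80 0.1268 [0.5164 0.1274 0.125 ]
red 68 0.0856 [ 0.5162 -0.2192  0.0834]
white 92 0.0845 [ 0.4871 -0.3153  0.0829]
```

```bash
python3 -c "
from rig import *
print(finish_job())"
```

```text
the job is handed in; nothing more can be done
None
```

I handed the job in at about 23 s. The yellow pin is home in the fork, the green button was pressed to its stop and is up again, and the red and white pins haven't moved. I never touched the wrench or screwdriver, though I didn't re-measure them at the end. The hand-in call returned no verdict.

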